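# Load the kit into its die-cut fitments

### The arm

A 6-joint arm with a two-finger parallel gripper is mounted at the origin on the work surface; the furniture and walls round the work are solid. World frame = base frame: x ahead of the robot, y to its left, z up, the work surface at z = 0. Lengths are in m, angles in rad, forces in N, time in s.
With the tool pointing down it reaches from about 0.425 to 0.95 m from the base axis. Payload 3.5 kg.
Tool frame: the origin (TCP) lies at the very end of the fingers, on their centre line; the grasp point (between the pads) lies 19 mm behind it (ctrl.grip_point_offset is the distance from the TCP to the grasp point, in m); z points along the fingers, y is the line along which they close (so a half turn about z gives the same grasp; the last joint's range is limited). The gripper opens to 85 mm and grips with 20 to 120 N. Pads are 22 mm wide; open, the fingers measure 114 mm over their backs; the gripper's body (76 mm by 85 mm) begins 54 mm behind the grasp point. The pads swing forward as they close: fully open they stand 13 mm farther back than shut.
Start: joints at [1.005, 0.286, 1.577, -0, 1.279, -0.15], TCP at [0.273, 0.617, 0.231] pointing down, gripper open.
Joint ranges: [-2.77, 2.77], [-0.9, 2.22], [0.21, 2.48], [-1.53, 4.67], [0.24, 2.81], [-2.84, 2.84]. Speed limits (rad/s): [2.79, 2.79, 3.14, 3.14, 3.14, 3.14].

### API

Orientations are given as a unit quaternion [x, y, z, w].
In Python, from plant import telemetry, vision, ctrl gives the robot as it stands.
- The arm moves only by the tool arm_command, never from a script. Its argument "series" is one flat list of numbers, 7 for each row, row after row: the shift along the tool's x, y, z in cm, then the turn, a rotation vector about the tool's x, y, z in degrees, then the closure, from 0 (fully open) to 1 (shut). A call has 1 to 10 rows; each row is the pose to reach, as a shift and turn from the pose commanded when the call began, along the tool's axes at that moment; what a row does not reach only later rows make up. A row lasts 1/12 s, in which the tool goes at most 41.7 mm and 7.16 degrees, less where a joint would pass 70% of its speed; a pose out of reach is approached as far as the arm can. A call with a gripper value outside its range is refused whole. The fingers move at their own pace and stop on an object; "force" is the grip in N (left out, the last holds). Time passes only in rows, so rows that repeat a pose let the fingers close. It gives the time, the measured TCP pose, the force, the opening and the grip force at its end, in the units of the state.
- telemetry.get_state(): the state, without advancing time (a new reading comes with each control period).
- vision.read_camera(name): name is "side" or "top"; returns a dict with "color" (420x560x3 uint8, blue, green, red), "K" (3x3 intrinsics, pixels), "rvec" (rotation vector, rad) and "tvec" (3), from world to camera coordinates, as OpenCV has them. Camera axes: x right, y down, z forward; pixel columns grow to the right and rows downward; lengths in m; the calibration is good to about 2 mm. A picture is of the moment at which its call begins. There is no depth.
- ctrl.sign_off(): hands the job in; it is judged then, once.
The state is a dict: "time": time; "qpos": joint angles; "dq": joint speeds; "joint_efforts": joint torques, N m; "eef_pos": TCP position; "tcp_rot": TCP orientation; "contact_force": force on the tool from outside, world axes, zero at the start; "wrist_torque": the same for the moment, N m; "opening": opening from 0.0 (shut) to 1.0 (fully open); "finger_force": force on a finger pad.
Only numpy, scipy, OpenCV 4.12 (cv2) and the standard library are available. Lean on these libraries where they do the work, as an engineer would, in place of code of your own. Each camera call takes 0.05 s, during which the arm holds its last target. There are 200 camera calls.

### The job

The four articles of this order (the large carton, the small carton, the label roll and the stapler) lie about the bench among four card fitments, each with a pocket cut to the outline of one of them. Put every article into its own matching fitment, the way up it lies now, so that it sits flat on the floor of the pocket and not on the rim, and let go of it. A carton or the stapler may go in either way round end for end.

Things in the scene. Friction and masses are not known exactly. Their poses are not given: they have to be found in the camera images.
- carton_large_c (a point): Large blue and white carton with printed label, lying flat, loose, about 0.34 kg: 61 mm (x) by 90 mm (y), 45 mm high. The point is its centre, 22.5 mm above its underside. Grasp across x, 61 mm wide.
- stapler_c (a point): Desk stapler with blue top arm and black base standing on its base, loose, about 0.23 kg: 32 mm (x) by 135 mm (y), 50 mm high. The point is its centre, 25 mm above its underside. The base is 32 mm wide and 12 mm high; the top arm, 20 to 50 mm above the underside, is about 26 mm wide. Grasp the top arm across x near this point.
- label_roll_c (a point): White roll of labels standing on its flat end, loose, about 0.1 kg: 62 mm diameter, 50 mm high, with an upright hole through its middle. The point is its centre, 25 mm above its underside. Grasp across the diameter, any direction.
- carton_small_c (a point): Small red and white carton with printed label, lying flat, loose, about 0.07 kg: 51 mm (x) by 75 mm (y), 28 mm high. The point is its centre, 14 mm above its underside. Grasp across x, 51 mm wide.
- fit_large: Lies flat on the bench and does not move: a brown corrugated-card plate 98 (x) by 128 (y) mm and 10 mm thick on a grey board, with a large rectangular, 74 mm (x) by 104 mm (y), pocket in its middle that is 5 mm deep and shows the grey board as its floor. Origin at the centre of the underside: z up, pocket floor 5 mm and rim top 10 mm above it. x across the pocket, y along its length. It is cut for the large carton, with 6 to 7 mm to spare on every side.
- fit_long: Lies flat on the bench and does not move: a brown corrugated-card plate 70 (x) by 173 (y) mm and 10 mm thick on a grey board, with a long narrow, 46 mm (x) by 149 mm (y), pocket in its middle that is 5 mm deep and shows the grey board as its floor. Origin at the centre of the underside: z up, pocket floor 5 mm and rim top 10 mm above it. x across the pocket, y along its length. It is cut for the stapler, with 6 to 7 mm to spare on every side.
- fit_round: Lies flat on the bench and does not move: a brown corrugated-card plate 100 (x) by 100 (y) mm and 10 mm thick on a grey board, with a round, 76 mm diameter, pocket in its middle that is 5 mm deep and shows the grey board as its floor. Origin at the centre of the underside: z up, pocket floor 5 mm and rim top 10 mm above it. The round pocket has no direction. It is cut for the label roll, with 6 to 7 mm to spare on every side.
- fit_small: Lies flat on the bench and does not move: a brown corrugated-card plate 87 (x) by 111 (y) mm and 10 mm thick on a grey board, with a small rectangular, 63 mm (x) by 87 mm (y), pocket in its middle that is 5 mm deep and shows the grey board as its floor. Origin at the centre of the underside: z up, pocket floor 5 mm and rim top 10 mm above it. x across the pocket, y along its length. It is cut for the small carton, with 6 to 7 mm to spare on every side.
Not all that is in view belongs to the job. What is shaped like the part that bears label_roll_c but orange is not meant.

How it is judged:
By the outcome, as a careful person would: the job done as asked, in the order asked, and still so for the second after the job is handed in, with the robot touching nothing.
It also fails if it takes over 112 s, if anything falls off the work surface, if the arm or the gripper's body presses on something with over 40 N, if the wrist force passes 120 N, or if a joint passes its speed limit or range.

## Working session

There is one attempt and no reset: what is moved stays moved. The work goes in short steps, Python scripts to look and compute and a tool call to move; the robot and the scene stay as the last step left them, time stands still between calls to the robot, and variables do not carry over. Pictures are saved under pics/ and viewed, at most 14 in all, crops included, and the job is handed in when it is done.

Besides the shell and the picture viewer there is one more tool, called after "Request:" as a command line: name --argument value ..., lists and objects as JSON in quotes. arm_command: Moves the arm, as the interface text tells. Its arguments: {"type":"object","properties":{"series":{"type":"array","items":{"type":"number"}},"force":{"type":"number"}},"required":["series"]}

```bash
mkdir -p pics; python3 - <<'E'
from plant import telemetry, vision, ctrl
import cv2
for n in("top","side"):
    c=vision.read_camera(n); cv2.imwrite(f"pics/{n}0.png",cv2.resize(c["color"],(800,600),interpolation=cv2.INTER_CUBIC)); print(n,c["K"].tolist(),c["rvec"],c["tvec"])
s=telemetry.get_state();print(s["time"],s["eef_pos"],s["tcp_rot"],s["opening"],ctrl.grip_point_offset)
E
```

```text
top [[464.3111432456124, 0.0, 275.07272614285694], [0.0, 464.3111432456124, 216.8992208913596], [0.0, 0.0, 1.0]] [ 2.17132062 -2.20035146  0.09553965] [0.04033343 0.51549445 1.54484429]
side [[471.4352729656426, 0.0, 288.2392005048916], [0.0, 471.4352729656426, 209.45090307994187], [0.0, 0.0, 1.0]] [-0.01698909  2.83556186 -1.35158297] [0.49259931 0.00879833 1.63675411]
0.1 [0.27232127 0.6169963  0.23009116] [ 2.06417273e-01  9.78463503e-01 -9.78999857e-04 -3.54059108e-04] 0.999088705712158 0.0187
```

View pics/top0.png

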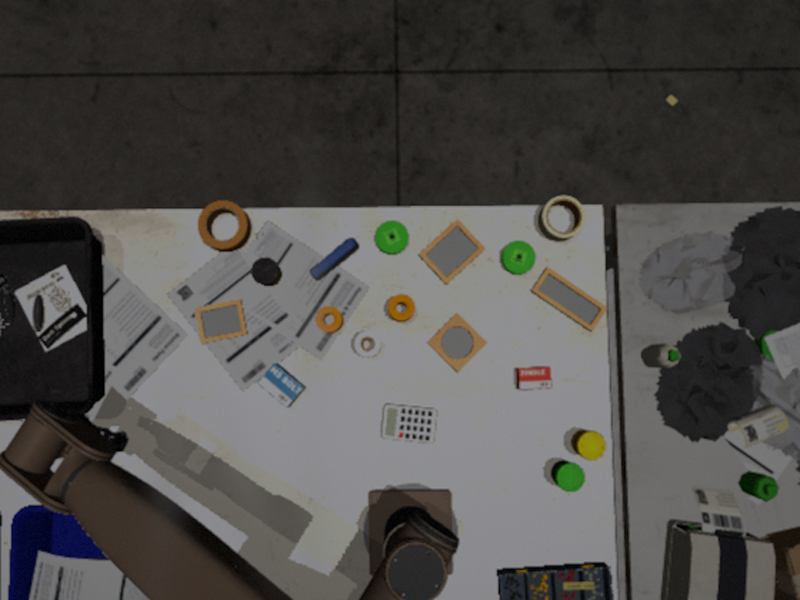

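View pics/side0.png

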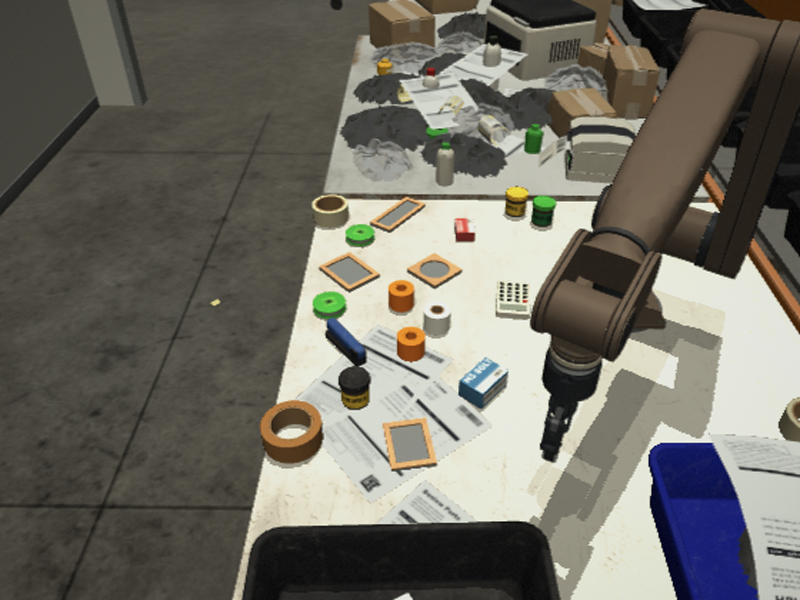

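The top view shows the white roll at (367,343), with orange rolls at (329,319) and (401,307) that are not meant. The blue carton is at (283,384), the red carton at (534,377) and the stapler at (333,258). The fitments are at (220,321), (452,251), (457,342) and (568,298). I'll enlarge these to confirm them.

```bash
python3 - <<'E'
from plant import vision
import cv2,numpy as np
c=vision.read_camera("top")["color"]; cv2.imwrite("pics/raw.png",c)
for n,x0 in(("A",125),("B",245)):
    r=np.clip(c[140:290,x0:x0+200].astype(float)*1.5,0,255).astype(np.uint8)
    r=cv2.resize(r,(800,600),interpolation=cv2.INTER_CUBIC)
    cv2.imwrite(f"pics/{n}.png",r)
E
```

```text
(no output)
```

View pics/A.png

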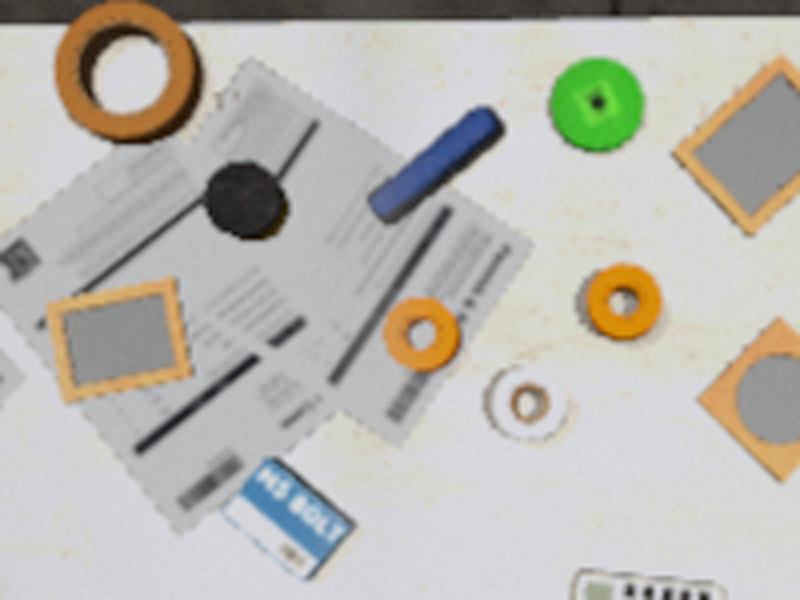

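View pics/B.png

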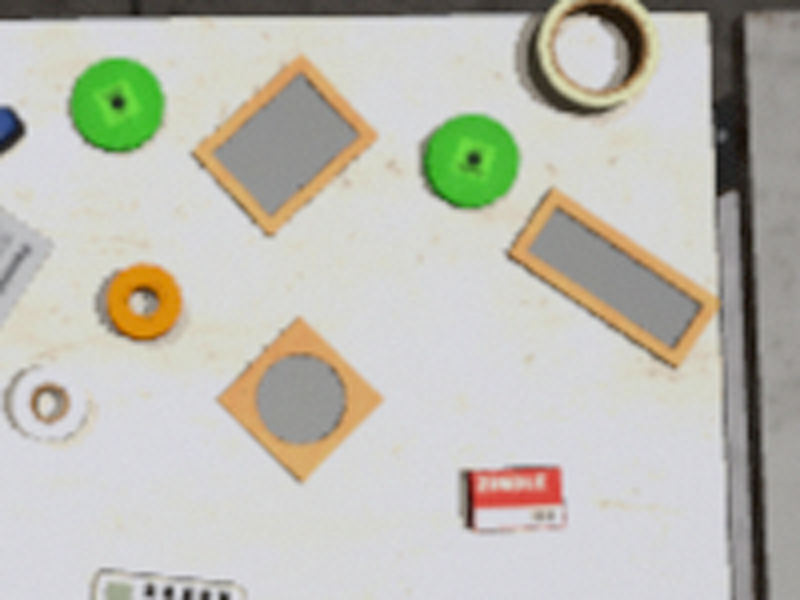

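The crops confirm the parts:
- **Label roll:** the white roll is at A(531,402), and both rolls beside it are orange.
- **Fitments:** fit_small is the one in A at (120,340). fit_large is at B(285,145), fit_round at B(300,399) and fit_long at B(614,278).

Next I fit the poses to the corners and check them by overlay.

```bash
cat > h.py <<'E'
import numpy as np,cv2,json,sys
from scipy.optimize import least_squares
from scipy.spatial.transform import Rotation as R
from plant import telemetry,vision,ctrl
def proj(c,P): return cv2.projectPoints(np.array(P,float),c["rvec"],c["tvec"],c["K"],None)[0][:,0]
def back(c,uv,z):
    M=cv2.Rodrigues(c["rvec"])[0]; d=M.T@np.linalg.inv(c["K"])@[uv[0],uv[1],1]; o=-M.T@c["tvec"]
    return o+d*(z-o[2])/d[2]
def rect(x,y,a,w,l,z):
    q=np.array([[-w,-l],[w,-l],[w,l],[-w,l]])/2; c,s=np.cos(a),np.sin(a)
    return np.c_[q@np.array([[c,s],[-s,c]])+[x,y],np.full(4,z)]
def fit(c,uv,w,l,z):
    uv=np.array(uv,float); B=np.array([back(c,p,z) for p in uv]); m=B.mean(0); best=None
    for k in range(4):                      # corner order start
        for o in (1,-1):
            u=np.roll(uv[::o],k,0); e=B[::o]; e=np.roll(e,k,0); a=np.arctan2(*(e[3]-e[0])[1::-1])-np.pi/2
            r=least_squares(lambda p:(proj(c,rect(*p,w,l,z))-u).ravel(),[m[0],m[1],a])
            if best is None or r.cost<best.cost: best=r
    return best.x,np.sqrt(best.cost/2)
def go(x,y,z,yaw):
    "yaw = world heading (deg) of tool y (closing line); prints shift cm and rotvec deg"
    s=telemetry.get_state(); T=R.from_quat(s["tcp_rot"]); best=None
    for h in (yaw,yaw+180):
        h=np.radians(h); yv=np.array([np.cos(h),np.sin(h),0]); zv=np.array([0,0,-1]); W=np.c_[np.cross(yv,zv),yv,zv]
        rv=(T.inv()*R.from_matrix(W)).as_rotvec(degrees=True)
        if best is None or abs(rv[2])<abs(best[2]): best=rv
    d=T.as_matrix().T@(np.array([x,y,z])-s["eef_pos"])*100
    print("shift",d.round(2),"rot",best.round(1),"q6",s["qpos"][5].round(2),"tcp",s["eef_pos"].round(4),"t",s["time"],"F",np.round(s["contact_force"],1))
E
python3 - <<'E'
from h import *
c=vision.read_camera("top"); sd=vision.read_camera("side")
A=lambda L:[((X+.5)/4-.5+125,(Y+.5)/4-.5+140) for X,Y in L]
B=lambda L:[((X+.5)/4-.5+245,(Y+.5)/4-.5+140) for X,Y in L]
D={"fit_small":(A([(47,303),(176,278),(193,377),(66,402)]),87,111,10,0),
"fit_large":(B([(300,57),(377,136),(270,235),(195,153)]),98,128,10,0),
"fit_round":(B([(300,318),(383,400),(300,481),(218,398)]),100,100,10,0),
"fit_long":(B([(552,188),(718,303),(677,366),(509,254)]),70,173,10,0),
"carton_large":(A([(222,510),(310,580),(356,521),(268,451)]),61,90,45,1),
"carton_small":(B([(472,468),(562,466),(567,527),(474,531)]),51,75,28,1),
"stapler":(A([(370,200),(395,222),(503,128),(483,107)]),26,135,50,1)}
res={}
ims={k:cv2.convertScaleAbs(cv2.resize(v["color"],None,fx=4,fy=4,interpolation=cv2.INTER_CUBIC),alpha=1.5) for k,v in(("t",c),("s",sd))}
def draw(P,col):
    for k,v in(("t",c),("s",sd)):
        cv2.polylines(ims[k],[((proj(v,P)+.5)*4-.5).astype(int)],True,col,1)
for n,(uv,w,l,z,o) in D.items():
    p,e=fit(c,uv,w/1e3,l/1e3,z/1e3); res[n]=[*p]; print(n,p[:2].round(4),np.degrees(p[2]).round(1),"rms",e.round(2),"r",np.hypot(*p[:2]).round(3))
    draw(rect(*p,w/1e3,l/1e3,z/1e3),(0,0,255)); draw(rect(*p,(32 if n=="stapler" else w)/1e3,l/1e3,0.),(0,160,0))
p=back(c,A([(531,402)])[0],.05); res["roll"]=[p[0],p[1],0]; print("roll",p.round(4))
t=np.linspace(0,6.28,40)
for z in(0,.05): draw(np.c_[p[0]+.031*np.cos(t),p[1]+.031*np.sin(t),t*0+z],(0,0,255))
json.dump(res,open("poses.json","w"))
cv2.imwrite("pics/o1.png",ims["s"][540:1400,820:1640][:600*860//860,:800]); cv2.imwrite("pics/o2.png",ims["s"][780:1380,680:1480]);
cv2.imwrite("pics/o3.png",ims["t"][560:1160,500:1300])
E
```

```text
fit_small [0.4959 0.4404] 10.5 rms 0.35 r 0.663
fit_large [ 0.6556 -0.1085] -138.0 rms 0.75 r 0.664
fit_round [ 0.4385 -0.1165] 43.7 rms 0.44 r 0.454
fit_long [ 0.5383 -0.3857] -215.3 rms 0.69 r 0.662
carton_large [0.3475 0.2928] -38.7 rms 0.4 r 0.454
carton_small [ 0.3533 -0.295 ] -178.8 rms 0.32 r 0.46
stapler [0.6363 0.1683] -139.8 rms 2.26 r 0.658
roll [0.4377 0.0931 0.05  ]
```

View pics/o2.png

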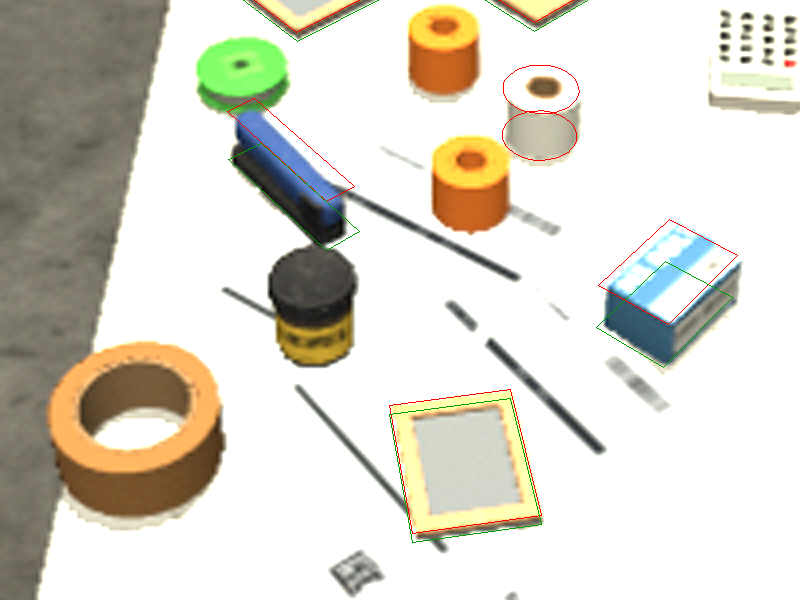

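View pics/o3.png

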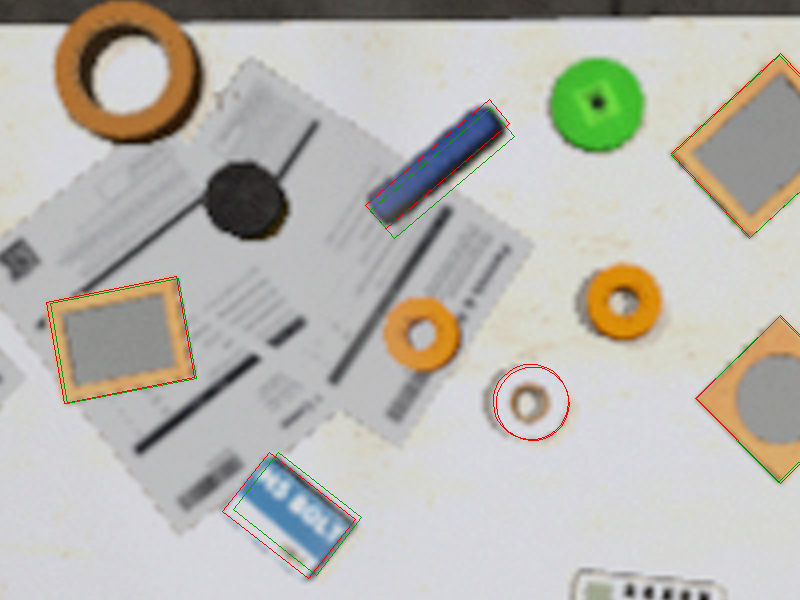

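The overlays agree to within 1–2 mm. The large carton should shift by about (-1.5, -2.4) mm. The stapler length needs a check later. I'll start with the large carton.

```bash
python3 -c "
from h import *
go(.346,.2905,.12,-38.7)"
```

```text
shift [-19.93 -26.91  11.09] rot [ -0.   -0.  -75.1] q6 -0.15 tcp [0.2725 0.6172 0.2307] t 0.25 F [-0.7  0.2  0.2]
```

Request:
arm_command --series '[-19.9,-26.9,11.1,0,0,-75.1,0,-19.9,-26.9,11.1,0,0,-75.1,0,-19.9,-26.9,11.1,0,0,-75.1,0,-19.9,-26.9,11.1,0,0,-75.1,0,-19.9,-26.9,11.1,0,0,-75.1,0,-19.9,-26.9,11.1,0,0,-75.1,0,-19.9,-26.9,11.1,0,0,-75.1,0,-19.9,-26.9,11.1,0,0,-75.1,0,-19.9,-26.9,11.1,0,0,-75.1,0,-19.9,-26.9,11.1,0,0,-75.1,0]' --force 40

```text
time: 1.08
eef_pos: [0.3449, 0.2867, 0.1178]
tcp_rot: [-0.39, 0.921, -0.001, -0.003]
contact_force: [0.3, 0.1, -0.1]
opening: 0.999
finger_force: 0.0
```

```bash
python3 -c "
from h import *
go(.346,.2905,.012,-38.7)"
```

```text
shift [-0.4   0.18 10.58] rot [ 0.  -0.3 -5.4] q6 -1.9 tcp [0.3449 0.2867 0.1178] t 1.0833 F [ 0.3  0.1 -0.1]
```

Request:
arm_command --series '[0,0,0,0,0,-4,0,0,0,0,0,0,-4,0,0,0,0,0,0,-4,0]'

```text
time: 1.33
eef_pos: [0.3461, 0.291, 0.1205]
tcp_rot: [-0.42, 0.908, 0.0, 0.0]
contact_force: [0.3, -0.4, 0.4]
opening: 0.996
finger_force: 0.0
```

```bash
python3 -c "
from h import *
go(.346,.2905,.012,-38.7)"
```

```text
shift [ 0.05 -0.02 10.85] rot [-0.   0.  -1.7] q6 -1.96 tcp [0.3461 0.291  0.1205] t 1.3333 F [ 0.3 -0.4  0.4]
```

Request:
arm_command --series '[0,0,4,0,0,-1.7,0,0,0,8,0,0,-1.7,0,0,0,10.8,0,0,-1.7,0,0,0,10.8,0,0,-1.7,0,0,0,10.8,0,0,-1.7,1,0,0,10.8,0,0,-1.7,1,0,0,10.8,0,0,-1.7,1,0,0,10.8,0,0,-1.7,1,0,0,10.8,0,0,-1.7,1,0,0,10.8,0,0,-1.7,1]' --force 40

```text
time: 2.17
eef_pos: [0.3477, 0.2923, 0.0146]
tcp_rot: [-0.434, 0.901, 0.0, 0.002]
contact_force: [-2.6, 1.9, 7.0]
opening: 0.701
finger_force: 45.9
```

```bash
python3 -c "
from h import *
go(.6556,-.1085,.12,42)"
```

```text
shift [ 12.08 -49.08 -10.54] rot [ -0.2   0.2 -80.6] q6 -1.99 tcp [0.3477 0.2923 0.0146] t 2.1667 F [-2.6  1.9  7. ]
```

```bash
python3 - <<'E'
s=open("h.py").read()
s=s.replace('''        if best is None or abs(rv[2])<abs(best[2]): best=rv
''','''        rv=rv*np.sign(rv[2]+1e-9)*[0,0,1] if 0 else rv
        q6=s["qpos"][5]+(np.arctan2(y,x)-s["qpos"][0])+np.radians(rv[2])
        print("option rot",rv.round(1),"q6 end",q6.round(2))
        if best is None or abs(q6)<bq: best,bq=rv,abs(q6)
''').replace('''        rv=rv*np.sign(rv[2]+1e-9)*[0,0,1] if 0 else rv
''','')
open("h.py","w").write(s)
E
python3 -c "
from h import *
go(.6556,-.1085,.12,42)"
```

```text
option rot [ 0.2  0.2 99.4] q6 end -0.9
option rot [ -0.2   0.2 -80.6] q6 end -4.04
shift [ 12.08 -49.08 -10.54] rot [ 0.2  0.2 99.4] q6 -1.99 tcp [0.3477 0.2923 0.0146] t 2.1667 F [-2.6  1.9  7. ]
```

Request:
arm_command --series '[0,0,-3,0,0,0,1,0,0,-7,0,0,0,1,0,0,-10.5,0,0,5,1,12.1,-49.1,-10.5,0,0,99.4,1,12.1,-49.1,-10.5,0,0,99.4,1,12.1,-49.1,-10.5,0,0,99.4,1,12.1,-49.1,-10.5,0,0,99.4,1,12.1,-49.1,-10.5,0,0,99.4,1,12.1,-49.1,-10.5,0,0,99.4,1,12.1,-49.1,-10.5,0,0,99.4,1]'

```text
time: 3.0
eef_pos: [0.5241, 0.0577, 0.1168]
tcp_rot: [0.035, 0.999, -0.0, -0.0]
contact_force: [0.8, 1.0, -4.3]
opening: 0.7
finger_force: 47.1
```

```bash
python3 -c "
from h import *
go(.6556,-.1085,.12,42)"
```

```text
option rot [-0.1 -0.  43.9] q6 end -0.9
option rot [ 0.000e+00 -1.000e-01 -1.361e+02] q6 end -4.04
shift [-14.29 -15.65  -0.31] rot [-0.1 -0.  43.9] q6 -1.58 tcp [0.5241 0.0577 0.1168] t 3.0 F [ 0.8  1.  -4.3]
```

Request:
arm_command --series '[-13.5,-14,-0.1,0,0,40,1,-13.5,-14,-0.1,0,0,40,1,-13.5,-14,-0.1,0,0,40,1,-13.5,-14,-0.1,0,0,40,1,-13.5,-14,-0.1,0,0,40,1,-13.5,-14,-0.1,0,0,40,1,-13.5,-14,-0.1,0,0,40,1,-13.5,-14,-0.1,0,0,40,1,-13.5,-14,-0.1,0,0,40,1]'

```text
time: 3.75
eef_pos: [0.6484, -0.0877, 0.1173]
tcp_rot: [0.371, 0.929, -0.0, -0.001]
contact_force: [0.5, 0.1, -3.7]
opening: 0.696
finger_force: 47.2
```

```bash
python3 -c "
from h import *
go(.6556,-.1085,.05,42)
c=vision.read_camera('side'); P=proj(c,[[.6556,-.1085,.05]])[0]; print(P)
x,y=(P-[50,40]).astype(int).clip(0); cv2.imwrite('pics/l1.png',cv2.convertScaleAbs(cv2.resize(c['color'][y:y+75,x:x+100],(800,600),interpolation=2),alpha=1.4))"
```

```text
option rot [-0.1 -0.1  4.4] q6 end -0.9
option rot [ 2.000e-01 -1.000e-01 -1.756e+02] q6 end -4.04
shift [-1.97 -1.01  6.73] rot [-0.1 -0.1  4.4] q6 -1.1 tcp [ 0.6484 -0.0877  0.1173] t 3.75 F [ 0.5  0.1 -3.7]
[243.20418422 180.24153749]
```

Request:
arm_command --series '[-2,-1,3,0,0,4.4,1,-2,-1,6.7,0,0,4.4,1,-2,-1,6.7,0,0,4.4,1,-2,-1,6.7,0,0,4.4,1]'

```text
time: 4.13
eef_pos: [0.654, -0.1077, 0.048]
tcp_rot: [0.407, 0.914, -0.0, -0.004]
contact_force: [-0.1, -0.5, -3.8]
opening: 0.696
finger_force: 47.0
```

```bash
python3 -c "
from h import *
go(.6556,-.1085,.0196,42)
c=vision.read_camera('side'); P=proj(c,[[.6556,-.1085,.05]])[0]; print(P)
x,y=(P-[50,40]).astype(int).clip(0); cv2.imwrite('pics/l1.png',cv2.convertScaleAbs(cv2.resize(c['color'][y:y+75,x:x+100],(800,600),interpolation=2),alpha=1.4))"
```

```text
option rot [-0.2 -0.4  0. ] q6 end -0.9
option rot [   0.6   -0.4 -180. ] q6 end -4.04
shift [-0.18  0.08  2.84] rot [-0.2 -0.4  0. ] q6 -1.05 tcp [ 0.654  -0.1077  0.048 ] t 4.1333 F [-0.1 -0.5 -3.8]
[243.20418422 180.24153749]
```

View pics/l1.png

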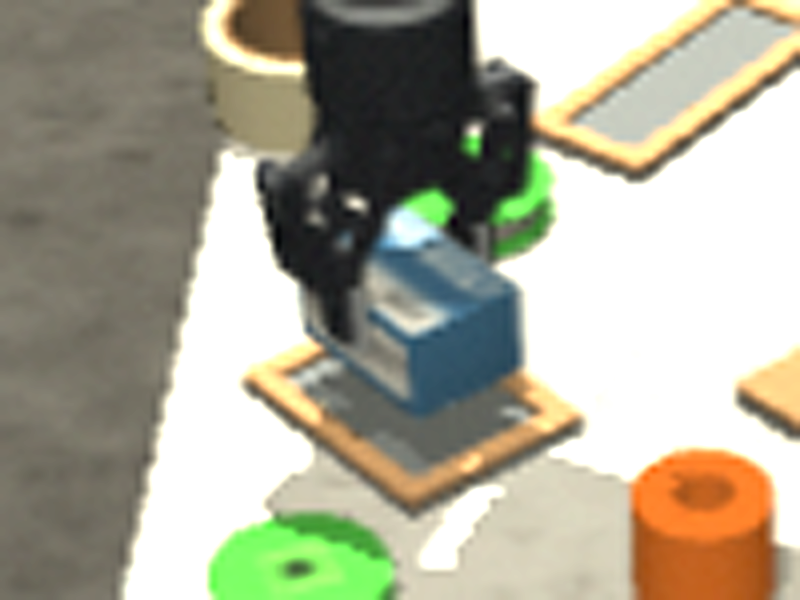

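The carton hangs over fit_large. Its lower near corner is at (417,413) in the crop, and the pocket's near corner is at about (410,472). I'll compare these with the model.

```bash
python3 -c "
from h import *
c=vision.read_camera('side')
f=lambda P:((proj(c,P)-[193,140]+.5)*8-.5).round(0).tolist()
a=np.radians(42)
print('carton bot',f(rect(.654,-.1077,a,.061,.09,.0334)),'top',f(rect(.654,-.1077,a,.061,.09,.0784)))
print('pocket',f(rect(.6556,-.1085,a,.074,.104,.01)),'plate',f(rect(.6556,-.1085,a,.098,.128,.01)))
s=telemetry.get_state();print(s['eef_pos'],s['tcp_rot'])
go(.6556,-.1085,.0196,42)
"
```

```text
carton bot [[404.0, 288.0], [297.0, 339.0], [417.0, 429.0], [526.0, 375.0]] top [[399.0, 207.0], [289.0, 257.0], [412.0, 346.0], [522.0, 292.0]]
pocket [[406.0, 316.0], [277.0, 378.0], [415.0, 483.0], [545.0, 417.0]] plate [[411.0, 295.0], [240.0, 376.0], [409.0, 506.0], [582.0, 418.0]]
[ 0.6579868  -0.10892596  0.05298606] [4.06731860e-01 9.13546901e-01 1.43679177e-04 1.11066821e-03]
option rot [0.1 0.1 0. ] q6 end -0.9
option rot [-2.0e-01  1.0e-01 -1.8e+02] q6 end -4.04
shift [ 0.2  -0.15  3.34] rot [0.1 0.1 0. ] q6 -1.05 tcp [ 0.658  -0.1089  0.053 ] t 4.2333 F [ 1.6 -0.1 -3. ]
```

Request:
arm_command --series '[0.1,-0.1,1.0,0,0,0,1,0.1,-0.1,2.0,0,0,0,1,0.1,-0.1,2.8,0,0,0,1,0.1,-0.1,3.2,0,0,0,1,0.1,-0.1,3.3,0,0,0,1,0.1,-0.1,3.3,0,0,0,1]'

```text
time: 4.73
eef_pos: [0.6552, -0.1091, 0.0196]
tcp_rot: [0.407, 0.913, -0.0, -0.001]
contact_force: [-5.5, 2.0, 5.5]
opening: 0.693
finger_force: 48.0
```

```bash
python3 -c "
from h import *
go(.6556,-.1085,.0196,42)"
```

```text
option rot [-0.1 -0.1 -0.1] q6 end -0.9
option rot [ -0.2   0.2 179.9] q6 end 2.24
shift [0.02 0.07 0.  ] rot [-0.1 -0.1 -0.1] q6 -1.05 tcp [ 0.6552 -0.1091  0.0196] t 4.7333 F [-5.5  2.   5.5]
```

Touching down at the expected height. I'll release and lift.

Request:
arm_command --series '[0,0,0,0,0,0,0.1,0,0,0,0,0,0,0,0,0,0,0,0,0,0,0,0,0,0,0,0,0,0,0,-3,0,0,0,0,0,0,-7,0,0,0,0,0,0,-10,0,0,0,0,0,0,-10,0,0,0,0,0,0,-10,0,0,0,0]'

```text
time: 5.48
eef_pos: [0.658, -0.1101, 0.1221]
tcp_rot: [0.407, 0.913, 0.0, 0.004]
contact_force: [-0.2, 0.5, -0.4]
opening: 0.997
finger_force: 0.0
```

```bash
python3 -c "
from h import *
go(.3533,-.295,.12,1.2)"
```

```text
option rot [ 0.3  0.3 40.7] q6 end -0.72
option rot [  -0.3    0.4 -139.3] q6 end -3.86
shift [  6.6  -35.02   0.04] rot [ 0.3  0.3 40.7] q6 -1.05 tcp [ 0.658  -0.1101  0.1221] t 5.4833 F [-0.2  0.5 -0.4]
```

Request:
arm_command --series '[6.6,-35,0,0,0,40.7,0,6.6,-35,0,0,0,40.7,0,6.6,-35,0,0,0,40.7,0,6.6,-35,0,0,0,40.7,0,6.6,-35,0,0,0,40.7,0,6.6,-35,0,0,0,40.7,0,6.6,-35,0,0,0,40.7,0,6.6,-35,0,0,0,40.7,0,6.6,-35,0,0,0,40.7,0,6.6,-35,0,0,0,40.7,0]'

```text
time: 6.32
eef_pos: [0.3476, -0.2949, 0.1166]
tcp_rot: [0.701, 0.713, -0.0, -0.002]
contact_force: [0.7, 0.4, 0.1]
opening: 0.998
finger_force: 0.0
```

Request:
arm_command --series '[0,0,0,0,0,0,0,0,0,0,0,0,0,0,0,0,0,0,0,0,0]'

```text
time: 6.57
eef_pos: [0.3517, -0.2934, 0.1177]
tcp_rot: [0.699, 0.715, 0.0, -0.001]
contact_force: [-0.3, 0.0, 0.7]
opening: 1.006
finger_force: 0.0
```

```bash
python3 -c "
from h import *
go(.3533,-.295,.009,1.2)"
```

```text
option rot [-0.  -0.1  0.1] q6 end -0.72
option rot [ 1.000e-01 -0.000e+00 -1.799e+02] q6 end -3.86
shift [-0.18  0.16 10.87] rot [-0.  -0.1  0.1] q6 -0.94 tcp [ 0.3517 -0.2934  0.1177] t 6.5667 F [-0.3  0.   0.7]
```

Request:
arm_command --series '[-0.1,0.1,4,0,0,0,0,-0.1,0.1,8,0,0,0,0,-0.1,0.1,10.9,0,0,0,0,-0.1,0.1,10.9,0,0,0,0,-0.1,0.1,10.9,0,0,0,1,-0.1,0.1,10.9,0,0,0,1,-0.1,0.1,10.9,0,0,0,1,-0.1,0.1,10.9,0,0,0,1,-0.1,0.1,10.9,0,0,0,1,-0.1,0.1,10.9,0,0,0,1]' --force 25

```text
time: 7.4
eef_pos: [0.3539, -0.2968, 0.0119]
tcp_rot: [0.7, 0.715, -0.0, 0.003]
contact_force: [1.1, 1.7, 6.8]
opening: 0.583
finger_force: 28.4
```

```bash
python3 -c "
from h import *
go(.4959,.4404,.12,10.5)"
```

```text
option rot [ 0.2  0.2 -9.3] q6 end 0.54
option rot [  0.4  -0.3 170.7] q6 end 3.68
shift [ 73.36  15.8  -11.05] rot [ 0.2  0.2 -9.3] q6 -0.94 tcp [ 0.3539 -0.2968  0.0119] t 7.4 F [1.1 1.7 6.8]
```

Request:
arm_command --series '[0,0,-3,0,0,0,1,0,0,-7,0,0,0,1,1,1,-11,0,0,0,1,4.5,3,-11,0,0,0,1,8,5,-11,0,0,0,1,11.5,7,-11,0,0,0,1,15,9,-11,0,0,0,1,18.5,11,-11,0,0,0,1,22,13,-11,0,0,0,1,25.5,15,-11,0,0,0,1]'

```text
time: 8.23
eef_pos: [0.4974, -0.035, 0.1201]
tcp_rot: [0.7, 0.715, 0.0, 0.001]
contact_force: [1.5, -0.8, -0.8]
opening: 0.581
finger_force: 27.6
```

```bash
python3 -c "
from h import *
go(.4959,.4404,.12,10.5)"
```

```text
option rot [ 0.1  0.  -9.3] q6 end 0.54
option rot [ 1.000e-01 -1.000e-01  1.707e+02] q6 end 3.68
shift [ 4.754e+01  8.500e-01 -1.000e-02] rot [ 0.1  0.  -9.3] q6 -0.3 tcp [ 0.4974 -0.035   0.1201] t 8.2333 F [ 1.5 -0.8 -0.8]
```

Request:
arm_command --series '[4,0.8,0,0,0,-9.3,1,8,0.8,0,0,0,-9.3,1,12,0.8,0,0,0,-9.3,1,16,0.8,0,0,0,-9.3,1,20,0.8,0,0,0,-9.3,1,24,0.8,0,0,0,-9.3,1,28,0.8,0,0,0,-9.3,1,32,0.8,0,0,0,-9.3,1,36,0.8,0,0,0,-9.3,1,39,0.8,0,0,0,-9.3,1]'

```text
time: 9.07
eef_pos: [0.496, 0.3561, 0.1201]
tcp_rot: [0.639, 0.769, 0.001, 0.0]
contact_force: [-0.1, -0.9, -1.1]
opening: 0.585
finger_force: 27.6
```

Request:
arm_command --series '[4,0.2,0,0,0,0,1,6.8,0.6,0,0,0,0,1,6.8,0.6,0,0,0,0,1,6.8,0.6,0,0,0,0,1,6.8,0.6,0,0,0,0,1]'

```text
time: 9.48
eef_pos: [0.4899, 0.4205, 0.1193]
tcp_rot: [0.639, 0.769, -0.0, 0.0]
contact_force: [-0.0, 0.9, -1.7]
opening: 0.581
finger_force: 27.6
```

```bash
python3 -c "
from h import *
go(.4959,.4404,.0169,10.5)"
```

```text
option rot [-0.  0.  0.] q6 end 0.54
option rot [-1.0e-01 -0.0e+00 -1.8e+02] q6 end -2.6
shift [ 1.85  0.96 10.24] rot [-0.  0.  0.] q6 0.37 tcp [0.4899 0.4205 0.1193] t 9.4833 F [-0.   0.9 -1.7]
```

Go to hover 5 cm and check.

Request:
arm_command --series '[1.8,0.9,2,0,0,0,1,1.8,0.9,5,0,0,0,1,1.8,0.9,7.2,0,0,0,1,1.8,0.9,7.2,0,0,0,1,1.8,0.9,7.2,0,0,0,1,1.8,0.9,7.2,0,0,0,1]'

```text
time: 9.98
eef_pos: [0.4968, 0.4399, 0.0489]
tcp_rot: [0.64, 0.768, 0.001, 0.0]
contact_force: [0.7, -0.5, 0.3]
opening: 0.581
finger_force: 27.5
```

```bash
cat > chk.py <<'E'
from h import *
def chk(name,x,y,z,a,w,l,fx,fy,fa,fw,fl,S=8):
    c=vision.read_camera('side'); u,v=(proj(c,[[fx,fy,.03]])[0]-[400/S,300/S]).astype(int)
    im=cv2.convertScaleAbs(cv2.resize(c['color'][v:v+600//S,u:u+800//S],(800,600),interpolation=2),alpha=1.4)
    for P,col in((rect(x,y,np.radians(a),w,l,z),(0,0,255)),(rect(fx,fy,np.radians(fa),fw,fl,.01),(0,200,0))):
        cv2.polylines(im,[((proj(c,P)-[u,v]+.5)*S-.5).astype(int)],True,col,1)
    cv2.imwrite(name,im)
E
python3 -c "
from chk import *
go(.4959,.4404,.0169,10.5); p=telemetry.get_state()['eef_pos']
chk('pics/s1.png',p[0],p[1],p[2]-.0119,10.5,.051,.075,.4959,.4404,10.5,.063,.087)
go(.4959,.4404,.0169,10.5)"
```

```text
option rot [ 0.1 -0.  -0.1] q6 end 0.54
option rot [-1.000e-01 -2.000e-01  1.799e+02] q6 end 3.68
shift [ 0.06 -0.09  3.2 ] rot [ 0.1 -0.  -0.1] q6 0.39 tcp [0.4968 0.4399 0.0489] t 9.9833 F [ 0.7 -0.5  0.3]
option rot [ 0.2 -0.1 -0.1] q6 end 0.54
option rot [-1.000e-01 -3.000e-01  1.799e+02] q6 end 3.68
shift [ 0.01 -0.15  3.29] rot [ 0.2 -0.1 -0.1] q6 0.39 tcp [0.4973 0.4405 0.0498] t 10.0333 F [ 0.6 -0.5 -0.3]
```

View pics/s1.png

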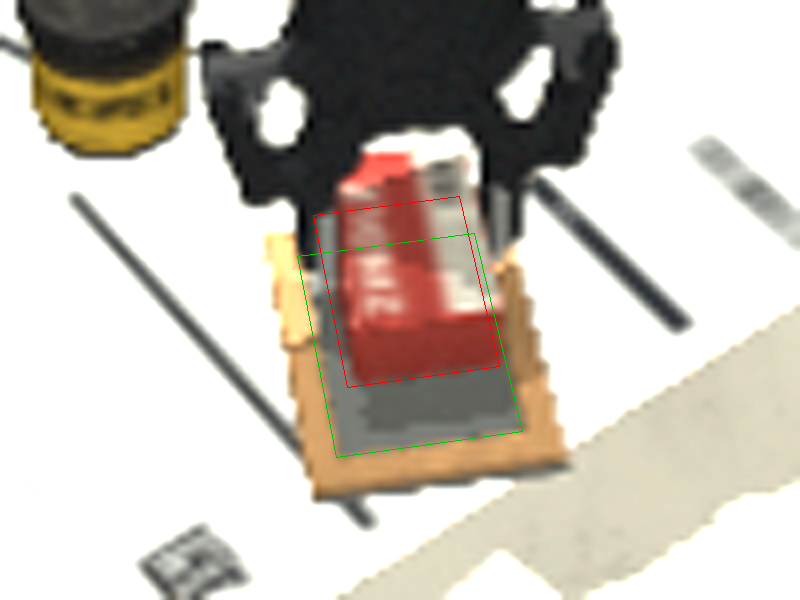

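Request:
arm_command --series '[0.1,-0.1,1,0,0,0,1,0.1,-0.1,2,0,0,0,1,0.1,-0.1,2.8,0,0,0,1,0.1,-0.1,3.2,0,0,0,1,0.1,-0.1,3.2,0,0,0,1,0.1,-0.1,3.2,0,0,0,1]'

```text
time: 10.53
eef_pos: [0.4942, 0.4411, 0.0167]
tcp_rot: [0.639, 0.769, -0.001, -0.0]
contact_force: [-3.8, -2.7, 9.3]
opening: 0.579
finger_force: 28.9
```

```bash
python3 -c "
from h import *
go(.4959,.4404,.0169,10.5)"
```

```text
option rot [-0.1  0.1  0. ] q6 end 0.54
option rot [-1.0e-01 -2.0e-01 -1.8e+02] q6 end -2.6
shift [-0.1   0.15 -0.02] rot [-0.1  0.1  0. ] q6 0.39 tcp [0.4942 0.4411 0.0167] t 10.5333 F [-3.8 -2.7  9.3]
```

Request:
arm_command --series '[0,0,0,0,0,0,0.1,0,0,0,0,0,0,0,0,0,0,0,0,0,0,0,0,0,0,0,0,0,0,0,-3,0,0,0,0,0,0,-7,0,0,0,0,0,0,-11,0,0,0,0,0,0,-12,0,0,0,0,0,0,-12,0,0,0,0]'

```text
time: 11.28
eef_pos: [0.4972, 0.4431, 0.1411]
tcp_rot: [0.639, 0.769, 0.005, 0.002]
contact_force: [-0.4, 0.4, -0.3]
opening: 1.006
finger_force: 0.0
```

```bash
python3 -c "
from chk import *
chk('pics/s2.png',.4959,.4404,.005,10.5,.051,.075,.4959,.4404,10.5,.063,.087)
go(.4377,.0931,.13,0)"
```

```text
option rot [ 0.2 -0.1 10.5] q6 end 0.21
option rot [   0.2    0.3 -169.5] q6 end -2.93
shift [-33.24 -12.06   0.65] rot [ 0.2 -0.1 10.5] q6 0.39 tcp [0.4956 0.4419 0.1375] t 11.3333 F [ 0.5 -0.2 -0.3]
```

View pics/s2.png

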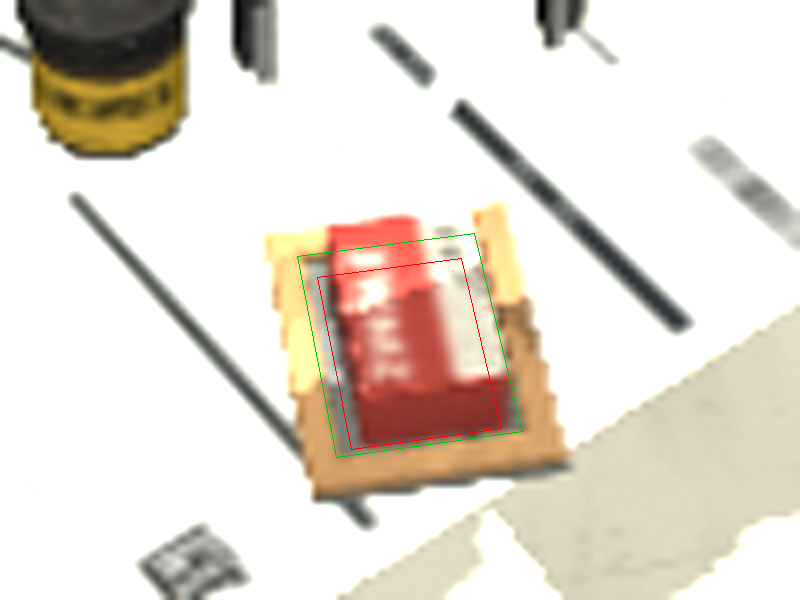

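The small carton sits in its pocket, with floor showing all round it. The white label roll is next.

Request:
arm_command --series '[-33.2,-12,0.6,0,0,10.5,0,-33.2,-12,0.6,0,0,10.5,0,-33.2,-12,0.6,0,0,10.5,0,-33.2,-12,0.6,0,0,10.5,0,-33.2,-12,0.6,0,0,10.5,0,-33.2,-12,0.6,0,0,10.5,0,-33.2,-12,0.6,0,0,10.5,0,-33.2,-12,0.6,0,0,10.5,0,-33.2,-12,0.6,0,0,10.5,0,-33.2,-12,0.6,0,0,10.5,0]'

```text
time: 12.17
eef_pos: [0.4345, 0.0899, 0.1263]
tcp_rot: [0.709, 0.706, -0.002, -0.002]
contact_force: [-0.6, 0.5, -0.2]
opening: 0.997
finger_force: 0.0
```

Request:
arm_command --series '[0,0,0,0,0,0,0,0,0,0,0,0,0,0,0,0,0,0,0,0,0]'

```text
time: 12.42
eef_pos: [0.4367, 0.0938, 0.1284]
tcp_rot: [0.707, 0.708, -0.001, -0.001]
contact_force: [-0.2, 0.5, -0.0]
opening: 1.004
finger_force: 0.0
```

```bash
python3 -c "
from h import *
go(.4377,.0931,.012,0)"
```

```text
option rot [-0.1 -0.   0.1] q6 end 0.21
option rot [   0.    -0.2 -179.9] q6 end -2.93
shift [-0.07  0.12 11.64] rot [-0.1 -0.   0.1] q6 -0.02 tcp [0.4367 0.0938 0.1284] t 12.4167 F [-0.2  0.5 -0. ]
```

Request:
arm_command --series '[-0.1,0.1,4,0,0,0,0,-0.1,0.1,8,0,0,0,0,-0.1,0.1,11.6,0,0,0,0,-0.1,0.1,11.6,0,0,0,0,-0.1,0.1,11.6,0,0,0,1,-0.1,0.1,11.6,0,0,0,1,-0.1,0.1,11.6,0,0,0,1,-0.1,0.1,11.6,0,0,0,1,-0.1,0.1,11.6,0,0,0,1,-0.1,0.1,11.6,0,0,0,1]' --force 30

```text
time: 13.25
eef_pos: [0.4397, 0.092, 0.0153]
tcp_rot: [0.707, 0.707, 0.001, 0.001]
contact_force: [0.4, 0.9, 6.1]
opening: 0.721
finger_force: 34.2
```

```bash
python3 -c "
from h import *
go(.4385,-.1165,.1,0)"
```

```text
option rot [ 0.2 -0.   0. ] q6 end -0.26
option rot [   0.     0.4 -180. ] q6 end -3.4
shift [-20.85  -0.09  -8.47] rot [ 0.2 -0.   0. ] q6 -0.02 tcp [0.4397 0.092  0.0153] t 13.25 F [0.4 0.9 6.1]
```

Request:
arm_command --series '[0,0,-3,0,0,0,1,0,1,-7,0,0,0,1,-3,3,-8.5,0,0,0,1,-7,3,-8.5,0,0,0,1,-11,3,-8.5,0,0,0,1,-15,3,-8.5,0,0,0,1,-18,2,-8.5,0,0,0,1,-20.8,0,-8.5,0,0,0,1,-20.8,0,-8.5,0,0,0,1,-20.8,0,-8.5,0,0,0,1]'

```text
time: 14.08
eef_pos: [0.4375, -0.1175, 0.0986]
tcp_rot: [0.709, 0.706, 0.0, 0.0]
contact_force: [0.1, 0.2, 0.1]
opening: 0.719
finger_force: 33.6
```

Request:
arm_command --series '[0,0,3,0,0,0,1,0,0,5,0,0,0,1,0,0,5,0,0,0,1,0,0,5,0,0,0,1,0,0,5,0,0,0,1]'

```text
time: 14.5
eef_pos: [0.4391, -0.1158, 0.0493]
tcp_rot: [0.707, 0.708, 0.0, 0.001]
contact_force: [0.5, -1.0, -0.8]
opening: 0.718
finger_force: 33.6
```

```bash
python3 -c "
from chk import *
go(.4385,-.1165,.0203,0);p=telemetry.get_state()['eef_pos']
chk('pics/r1.png',p[0],p[1],p[2]-.0153,0,.062,.062,.4385,-.1165,43.7,.1,.1)"
```

```text
option rot [0.1 0.  0.1] q6 end -0.26
option rot [-1.000e-01  1.000e-01 -1.799e+02] q6 end -3.4
shift [-0.07 -0.06  2.9 ] rot [0.1 0.  0.1] q6 -0.48 tcp [ 0.4391 -0.1158  0.0493] t 14.5 F [ 0.5 -1.  -0.8]
```

View pics/r1.png

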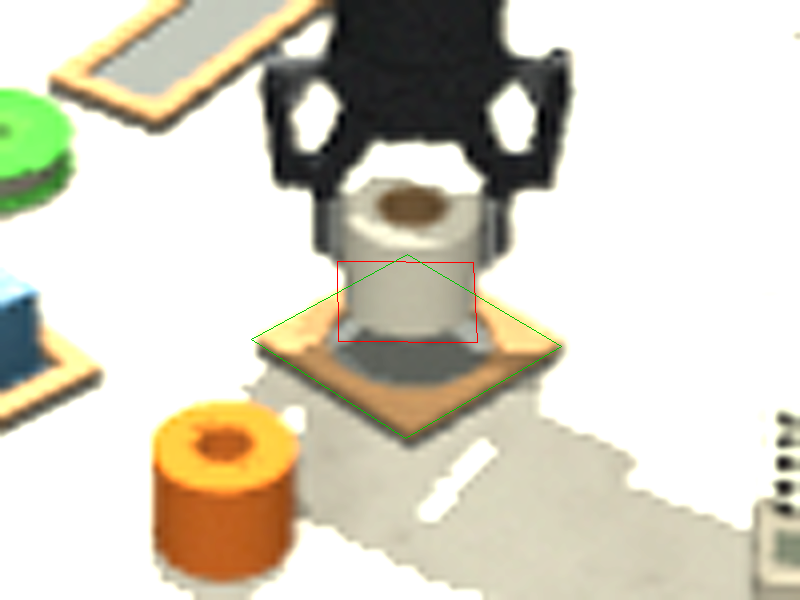

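The roll is over fit_round: its base bottom is at (410,333), the pocket centre is near (408,343), and about 3 cm of drop remains. It is centred within about 2 mm, so I'm lowering it.

Request:
arm_command --series '[0.1,-0.1,1,0,0,0,1,0.1,-0.1,2,0,0,0,1,0.1,-0.1,2.6,0,0,0,1,0.1,-0.1,3.0,0,0,0,1,0.1,-0.1,3.0,0,0,0,1,0.1,-0.1,3.0,0,0,0,1]'

```text
time: 15.05
eef_pos: [0.4365, -0.1147, 0.0201]
tcp_rot: [0.707, 0.707, -0.001, -0.003]
contact_force: [-10.2, 4.4, 19.6]
opening: 0.723
finger_force: 36.1
```

```bash
python3 -c "
from chk import *
go(.4385,-.1165,.0203,0)
c=vision.read_camera('side');r=vision.read_camera('top')
st=json.load(open('poses.json'))['stapler'];m=[st[0],st[1],.03]
L=[]
for k,S in((c,10),(r,10)):
    u,v=(proj(k,[m])[0]-[20,30]).astype(int); L.append(cv2.convertScaleAbs(cv2.resize(k['color'][v:v+60,u:u+40],(400,600),interpolation=2),alpha=1.6)); print(u,v)
cv2.imwrite('pics/st.png',np.hstack(L))"
```

```text
option rot [-0.3 -0.1  0. ] q6 end -0.26
option rot [   0.2   -0.4 -180. ] q6 end -3.4
shift [-0.18  0.2  -0.02] rot [-0.3 -0.1  0. ] q6 -0.48 tcp [ 0.4365 -0.1147  0.0201] t 15.05 F [-10.2   4.4  19.6]
222 206
214 151
```

View pics/st.png

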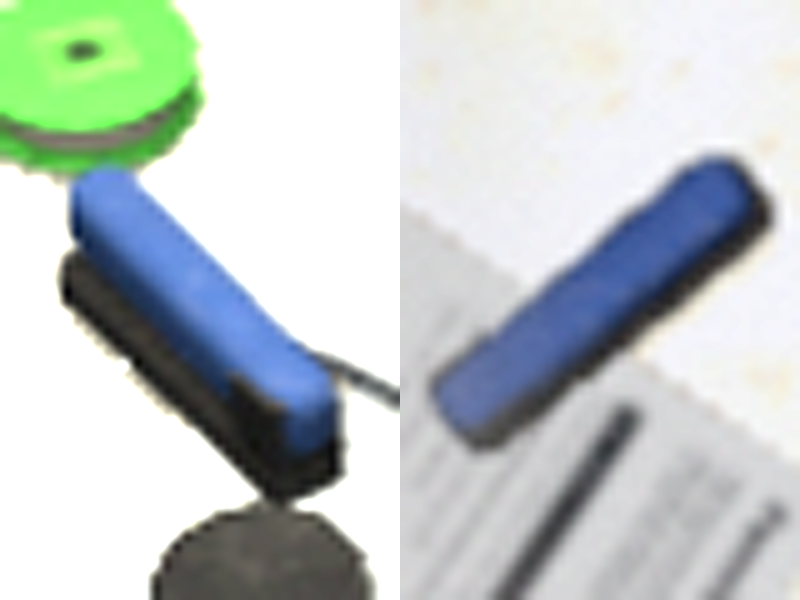

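```bash
python3 -c "
from h import *
c=vision.read_camera('side');r=vision.read_camera('top')
S=lambda X,Y,z:back(c,((X+.5)/10-.5+222,(Y+.5)/10-.5+206),z)[:2]
T=lambda X,Y,z:back(r,((X-400+.5)/10-.5+214,(Y+.5)/10-.5+151),z)[:2]
a,b,d=S(64,290,0),S(275,500,0),S(343,465,0); print('side',a,b,d,np.linalg.norm(a-b),np.linalg.norm(b-d),'ctr',(a+d)/2, 'yaw len',np.degrees(np.arctan2(*(a-b)[::-1])))
a,b=T(485,450,.006),T(770,218,.006); u=(b-a)/np.linalg.norm(b-a); n=np.array([-u[1],u[0]]); print('top',a,b,np.linalg.norm(a-b),'ctr',(a+b)/2+n*.016,(a+b)/2-n*.016,np.degrees(np.arctan2(u[1],u[0])))
a,b=T(460,405,.048),T(725,180,.05); print('arm',a,b,np.linalg.norm(a-b),(a+b)/2)
"
```

```text
side [0.68848336 0.12715301] [0.61234761 0.22331511] [0.59219371 0.20746786] 0.122653178846819 0.02563815639910434 ctr [0.64033853 0.16731044] yaw len -51.629798265624814
top [0.59242703 0.21312346] [0.6711919  0.11524347] 0.12563597562930062 ctr [0.64427468 0.17421433] [0.61934425 0.15415259] -51.17606506809168
arm [0.60227608 0.2169569 ] [0.67641174 0.12824124] 0.11561385914360385 [0.63934391 0.17259907]
```

Request:
arm_command --series '[0,0,0,0,0,0,0.1,0,0,0,0,0,0,0,0,0,0,0,0,0,0,0,0,0,0,0,0,0,0,0,-3,0,0,0,0,0,0,-7,0,0,0,0,0,0,-11,0,0,0,0,0,0,-11,0,0,0,0,0,0,-11,0,0,0,0]'

```text
time: 16.0
eef_pos: [0.439, -0.1161, 0.1311]
tcp_rot: [0.707, 0.707, 0.001, 0.003]
contact_force: [-0.8, -0.0, -0.3]
opening: 0.997
finger_force: 0.0
```

```bash
python3 -c "
from h import *
go(.641,.171,.13,38.7)"
```

```text
option rot [  0.3   0.3 -38.7] q6 end -0.41
option rot [  0.4  -0.3 141.3] q6 end 2.73
shift [28.71 20.2   0.14] rot [  0.3   0.3 -38.7] q6 -0.48 tcp [ 0.439  -0.1161  0.1311] t 16.0 F [-0.8 -0.  -0.3]
```

Request:
arm_command --series '[28.7,20.2,0.1,0,0,-38.7,0,28.7,20.2,0.1,0,0,-38.7,0,28.7,20.2,0.1,0,0,-38.7,0,28.7,20.2,0.1,0,0,-38.7,0,28.7,20.2,0.1,0,0,-38.7,0,28.7,20.2,0.1,0,0,-38.7,0,28.7,20.2,0.1,0,0,-38.7,0,28.7,20.2,0.1,0,0,-38.7,0,28.7,20.2,0.1,0,0,-38.7,0,28.7,20.2,0.1,0,0,-38.7,0]'

```text
time: 16.83
eef_pos: [0.6393, 0.1752, 0.1242]
tcp_rot: [0.431, 0.902, -0.0, -0.001]
contact_force: [-1.4, -1.6, -0.0]
opening: 1.003
finger_force: 0.0
```

Request:
arm_command --series '[0,0,0,0,0,0,0,0,0,0,0,0,0,0,0,0,0,0,0,0,0]'

```text
time: 17.08
eef_pos: [0.6379, 0.1707, 0.126]
tcp_rot: [0.433, 0.901, -0.001, -0.001]
contact_force: [0.3, -0.9, 0.6]
opening: 0.995
finger_force: 0.0
```

```bash
python3 -c "
from h import *
go(.641,.171,.019,38.7)"
```

```text
option rot [-0.1 -0.1 -0.1] q6 end -0.41
option rot [-1.000e-01  2.000e-01  1.799e+02] q6 end 2.73
shift [-0.18  0.29 10.7 ] rot [-0.1 -0.1 -0.1] q6 -0.57 tcp [0.6379 0.1707 0.126 ] t 17.0833 F [ 0.3 -0.9  0.6]
```

Request:
arm_command --series '[-0.1,0.1,4,0,0,0,0,-0.1,0.1,8,0,0,0,0,-0.1,0.1,10.5,0,0,0,0,-0.1,0.1,10.5,0,0,0,0.3,-0.1,0.1,10.5,0,0,0,1,-0.1,0.1,10.5,0,0,0,1,-0.1,0.1,10.5,0,0,0,1,-0.1,0.1,10.5,0,0,0,1,-0.1,0.1,10.5,0,0,0,1,-0.1,0.1,10.5,0,0,0,1]' --force 40

```text
time: 17.92
eef_pos: [0.6425, 0.1717, 0.0258]
tcp_rot: [0.433, 0.902, 0.001, 0.002]
contact_force: [-1.1, -0.7, 5.5]
opening: 0.289
finger_force: 40.9
```

Request:
arm_command --series '[0,0,0,0,0,0,1,0,0,0,0,0,0,1,0,0,0,0,0,0,1]'

```text
time: 18.17
eef_pos: [0.6425, 0.1717, 0.0257]
tcp_rot: [0.433, 0.902, 0.001, 0.002]
contact_force: [-1.2, -2.1, 7.1]
opening: 0.289
finger_force: 40.9
```

```bash
python3 -c "
from h import *
go(.5383,-.3857,.12,-35.3)"
```

```text
option rot [ 0.3  0.  74. ] q6 end -0.01
option rot [  -0.     0.3 -106. ] q6 end -3.15
shift [-36.99 -42.96  -9.46] rot [ 0.3  0.  74. ] q6 -0.57 tcp [0.6425 0.1717 0.0257] t 18.1667 F [-1.2 -2.1  7.1]
```

Request:
arm_command --series '[0,0,-3,0,0,0,1,0,0,-7,0,0,0,1,0,0,-10,0,0,0,1,-2,-3,-10,0,0,5,1,-5,-6,-10,0,0,11,1,-8,-9,-10,0,0,18,1,-11,-12,-10,0,0,25,1,-14,-15,-10,0,0,32,1,-16,-18,-10,0,0,38,1,-18,-20,-10,0,0,42,1]'

```text
time: 19.0
eef_pos: [0.5955, -0.0964, 0.1225]
tcp_rot: [0.729, 0.684, -0.0, 0.0]
contact_force: [-0.1, 0.4, -1.8]
opening: 0.29
finger_force: 40.2
```

Request:
arm_command --series '[0,0,0,0,0,0,1,0,0,0,0,0,0,1]'

```text
time: 19.17
eef_pos: [0.5967, -0.0952, 0.1226]
tcp_rot: [0.728, 0.686, 0.0, 0.0]
contact_force: [0.1, 0.2, -3.4]
opening: 0.291
finger_force: 40.2
```

```bash
python3 -c "
from h import *
go(.5383,-.3857,.12,-35.3)"
```

```text
option rot [ 0.  -0.  31.9] q6 end -0.01
option rot [   0.     0.  -148.1] q6 end -3.15
shift [-29.35  -4.08   0.25] rot [ 0.  -0.  31.9] q6 -0.27 tcp [ 0.5967 -0.0952  0.1226] t 19.1667 F [ 0.1  0.2 -3.4]
```

Request:
arm_command --series '[-3,-0.5,0,0,0,4,1,-7,-1,0,0,0,9,1,-11,-1.6,0,0,0,14,1,-15,-2.2,0,0,0,19,1,-19,-2.8,0,0,0,24,1,-23,-3.4,0,0,0,29,1,-27,-3.8,0,0,0,31.9,1,-29.3,-4.1,0,0,0,31.9,1,-29.3,-4.1,0,0,0,31.9,1,-29.3,-4.1,0,0,0,31.9,1]'

```text
time: 20.0
eef_pos: [0.5395, -0.3839, 0.1222]
tcp_rot: [0.888, 0.46, 0.0, -0.0]
contact_force: [-0.0, 0.7, -2.8]
opening: 0.288
finger_force: 40.3
```

Request:
arm_command --series '[0,0,3,0,0,0,1,0,0,6,0,0,0,1,0,0,6,0,0,0,1,0,0,6,0,0,0,1,0,0,6,0,0,0,1]'

```text
time: 20.42
eef_pos: [0.5404, -0.3829, 0.0635]
tcp_rot: [0.887, 0.461, 0.0, 0.0]
contact_force: [0.5, 0.5, -2.9]
opening: 0.286
finger_force: 40.3
```

```bash
python3 -c "
from chk import *
go(.5383,-.3857,.0307,-35.3);p=telemetry.get_state()['eef_pos']
chk('pics/t1.png',p[0],p[1],p[2]-.0257,-35.3,.032,.135,.5383,-.3857,-35.3,.046,.149)
go(.5383,-.3857,.0307,-35.3)"
```

```text
option rot [ 0.1 -0.   0.2] q6 end -0.01
option rot [ 0.000e+00  1.000e-01 -1.798e+02] q6 end -3.15
shift [-0.35 -0.02  3.28] rot [ 0.1 -0.   0.2] q6 -0.16 tcp [ 0.5404 -0.3829  0.0635] t 20.4167 F [ 0.5  0.5 -2.9]
option rot [0.2 0.  0.2] q6 end -0.01
option rot [  -0.     0.3 -179.8] q6 end -3.15
shift [-0.3  -0.11  3.39] rot [0.2 0.  0.2] q6 -0.16 tcp [ 0.5409 -0.3838  0.0646] t 20.4667 F [ 0.7  0.3 -1.8]
```

View pics/t1.png

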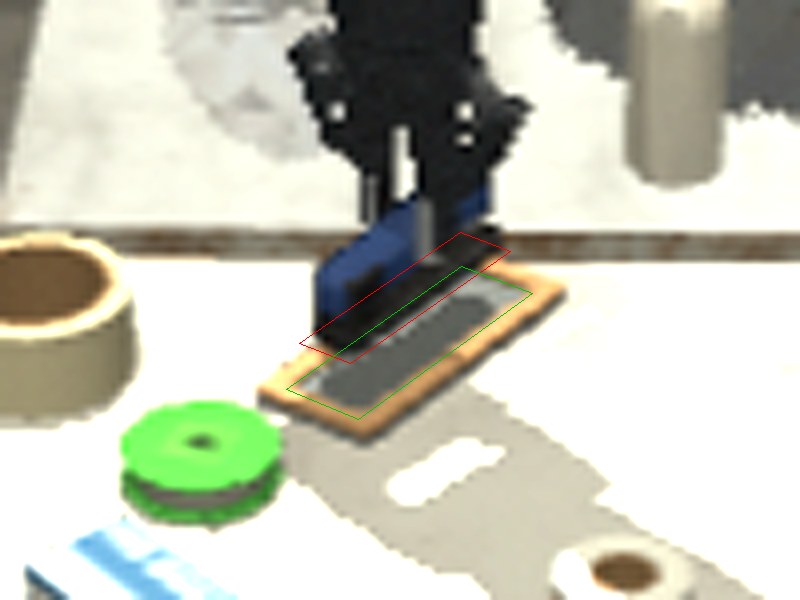

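The stapler is over fit_long. Its base runs from about (313,345) to (503,230) and lines up with the pocket outline. I'll lower it and use the contact height to tell floor from rim.

Request:
arm_command --series '[-0.2,0,1,0,0,0,1,-0.3,0,2,0,0,0,1,-0.3,0,2.7,0,0,0,1,-0.3,0,3.2,0,0,0,1,-0.3,0,3.3,0,0,0,1,-0.3,0,3.4,0,0,0,1,-0.3,0,3.4,0,0,0,1]'

```text
time: 21.05
eef_pos: [0.537, -0.3861, 0.0307]
tcp_rot: [0.888, 0.46, -0.001, -0.002]
contact_force: [-5.9, 3.8, 11.0]
opening: 0.291
finger_force: 42.8
```

```bash
python3 -c "
from h import *
go(.5383,-.3857,.0307,-35.3)"
```

```text
option rot [-0.2 -0.   0.1] q6 end -0.01
option rot [   0.    -0.4 -179.9] q6 end -3.15
shift [ 0.11  0.09 -0.  ] rot [-0.2 -0.   0.1] q6 -0.16 tcp [ 0.537  -0.3861  0.0307] t 21.05 F [-5.9  3.8 11. ]
```

Floor height reached. I'll release, lift straight up and pull back.

Request:
arm_command --series '[0,0,0,0,0,0,0.6,0,0,0,0,0,0,0.4,0,0,0,0,0,0,0.3,0,0,0,0,0,0,0.3,0,0,-3,0,0,0,0.3,0,0,-7,0,0,0,0.3,0,0,-11,0,0,0,0.3,0,0,-15,0,0,0,0.3,0,0,-19,0,0,0,0,0,0,-20,0,0,0,0]'

```text
time: 21.88
eef_pos: [0.5401, -0.3888, 0.2376]
tcp_rot: [0.888, 0.46, 0.002, 0.007]
contact_force: [-0.1, -0.7, 1.9]
opening: 0.957
finger_force: 0.0
```

Request:
arm_command --series '[0,-4,0,0,0,0,0,0,-8,0,0,0,0,0,4,-10,0,0,0,0,0,8,-10,0,0,0,0,0,12,-10,0,0,0,0,0,15,-10,0,0,0,0,0,15,-10,0,0,0,0,0,15,-10,0,0,0,0,0]'

```text
time: 22.55
eef_pos: [0.5427, -0.2047, 0.2277]
tcp_rot: [0.887, 0.462, -0.0, -0.0]
contact_force: [-0.6, 0.4, -1.2]
opening: 1.0
finger_force: 0.0
```

```bash
python3 -c "
from h import *
c=vision.read_camera('side');r=vision.read_camera('top');print(telemetry.get_state()['eef_pos'])
F={'fit_large':(.6556,-.1085),'fit_long':(.5383,-.3857),'fit_round':(.4385,-.1165),'fit_small':(.4959,.4404)}
rows=[]
for k in(c,r):
    L=[]
    for x,y in F.values():
        u,v=(proj(k,[[x,y,.02]])[0]-[25,37]).astype(int); L.append(cv2.convertScaleAbs(cv2.resize(k['color'][v:v+75,u:u+50],(200,300),interpolation=2),alpha=1.4))
    rows.append(np.hstack(L))
cv2.imwrite('pics/fin.png',np.vstack(rows))"
```

```text
[ 0.54193987 -0.20643848  0.2278165 ]
```

View pics/fin.png

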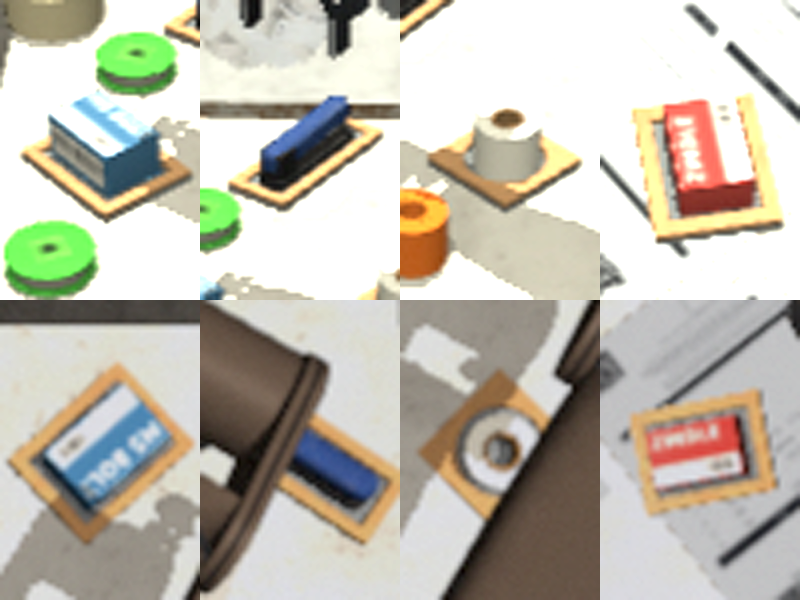

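All four are seated: the large carton, stapler, roll and small carton each lie inside their pocket, with a margin of floor visible. Each one also touched down at floor height.

```bash
python3 -c "
from plant import ctrl
print(ctrl.sign_off())"
```

```text
the job is handed in; nothing more can be done
None
```

All four articles are in their matching fitments, flat on the pocket floors and released, and the job was handed in at about 23 s on the robot's clock.

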